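# Hold the three-hole cover plate over the microscope carriage

## Task

Slide the microscope's carriage (it has an upright post to move it by) until the needle tip points inside the small ring on the carriage's marked spot. Then take the cover plate with three holes and hold it level, hovering about 15 mm above the carriage, with its three holes over the three threaded holes so that each threaded hole lies wholly within the plate hole above it and a colleague can drop the screws in. Finish while still holding it there, not resting on anything; keep off the needle and its stand and leave everything else on the bench where it is.

Things in the scene. Friction and masses are not known exactly. Their poses are not given: they have to be found in the camera images.
- mark (a point): The marked spot on the carriage: a black cross in a ring of 5 mm inner radius, on a 30 mm white square let into the silvery top of the sliding carriage. The point is the cross centre, on the carriage's top face (66 mm above the table). Fixed on the carriage, moves with it.
- needle_tip (a point): Tip of the fixed steel needle, pointing straight down 5 mm above the carriage's top. Its 12 mm holder begins 37 mm above the tip and hangs from a 24 mm wide arm, 81 to 99 mm above the tip, which runs in stage_base's +y direction to a 20 mm pillar 90 mm away, top 115 mm above the tip. It never moves.
- carriage (a joint): How far the carriage has slid along the stage, m: 0 to 0.13, growing along stage_base's +y axis (towards the needle's pillar). Starts between 0 and 0.06; the mark comes under the needle somewhere between 0.085 and 0.125. It slides with about 2.5 N of friction and stays where it is left.
- post (a point): Black upright post, 18 mm diameter, rising 40 mm above the carriage's top on a tab at its edge nearest the robot: the grip to slide the carriage by. The point is on its axis, 20 mm above the carriage's top and 20 mm below the post's top. Pinch it from above with the fingers closing along stage_base's y axis.
- stage_base: Black microscope stage base, 180 (x) by 460 mm (y, from -210 to +250 mm), 46 mm high, fixed to the bench; origin at bench level. Its y axis is the sliding direction of the carriage, its z axis is up; carriage and base keep the same yaw. The carriage is a silvery plate, 140 mm (x) by 210 mm (y), 14 mm thick, top 66 mm above the bench.
- thread0 (a point): Mouth of the threaded hole (6.5 mm) nearest the robot, alone on its side of the carriage, on the carriage's top face; axes as stage_base. In stage axes the other two lie at (+84, +32) and (+84, -32) mm from it; the mark lies at (+42, +105) mm and the post at (-58, 0) mm.
- thread1 (a point): Mouth of the threaded hole on the far side of the carriage, at the +y (mark) end, on the carriage's top face.
- thread2 (a point): Mouth of the threaded hole on the far side of the carriage, at the -y end, on the carriage's top face.
- cover_grip (a point): Centre of the grip block of the three-hole cover plate (the one to use): grey, 120 (x) x 100 (y) x 5 mm, three 16 mm holes matching the threads' triangle, 0.22 kg. Centred black block 16 (x) x 50 (y) x 44 mm high; point 27 mm above the underside, 22 mm below the block's top. Pinch from above, closing along plate x. Starts flat on the bench, plate yaw (x axis from world +x) within 0.6 rad.
- cover_hole0 (a point): Centre, at the plate's underside, of the cover plate's single hole: (-42, 0) mm from the grip block's centre in plate axes. Belongs over thread0.
- cover_hole1 (a point): The same for the hole at (+42, +32) mm. Belongs over thread1.
- cover_hole2 (a point): The same for the hole at (+42, -32) mm. Belongs over thread2.
- spare_grip (a point): Centre of the grip block of the other cover plate, alike in size and colour but with four holes, one near each corner; not used. The two plates may lie in either place.
- screw_tray: Bystander: grey open tray 90 x 70 x 24 mm with screws in it; origin under it.
- driver: Bystander: screwdriver lying on the bench, about 0.2 m long.
- dish: Bystander: clear flat dish, 90 mm across, 16 mm high; origin under it.
- bottle: Bystander: amber glass bottle, 52 mm across, 110 mm high; origin under it.
- objective: Bystander: steel microscope objective standing on the bench, 32 mm across, 46 mm high; origin under it.
- slide_box: Bystander: white slide box 80 x 100 x 34 mm; origin under it.
Things that resemble listed ones, but are neither listed nor needed, are in the scene too. What is shaped like the part that bears cover_grip but red is not meant.

How it is judged:
On the way, in this order (a step that is already met when the one before it is completed fails the run):
1. the needle tip points inside the ring of the marked spot (horizontal distance between mark and needle_tip below 0.005 m and velocity of joint carriage between -0.01 and 0.01 m/s), for 0.3 s.
2. the three-hole cover plate hovers over the threaded holes, held by the gripper (horizontal distance between mark and needle_tip below 0.005 m and horizontal distance between cover_hole0 and thread0 below 0.005 m and horizontal distance between cover_hole1 and thread1 below 0.005 m and horizontal distance between cover_hole2 and thread2 below 0.005 m and z of cover_hole0 in the frame of thread0 between 0.005 and 0.03 m and z of cover_hole1 in the frame of thread1 between 0.005 and 0.03 m and z of cover_hole2 in the frame of thread2 between 0.005 and 0.03 m and contact force between cover and the fingers above 0.5 N and contact force between cover and stage_base below 0.1 N and angle between cover_grip's own z axis and vertical below 0.1 rad and linear speed of cover below 0.02 m/s), for 0.3 s.
At the end, for the whole second after the job is handed in: Mark within 5 mm of the needle tip seen from above; each plate hole within 5 mm of its threaded hole seen from above, its underside 5 to 30 mm above the carriage there; plate level within 0.1 rad, still (under 20 mm/s), gripped by the fingers, touching no part of the stage (all of step 2); the arm keeps its last pose, push and grip.
It fails at once if the needle or its stand is pushed (over 1 N) (contact force between needle_stand and anything else above 1 N).
It fails at once if the four-hole plate is moved by more than 30 mm (distance of spare_grip from where it was at the start of the episode above 0.03 m).
It fails at once if a bystander (tray, driver, dish, bottle, objective, slide box) is moved by more than 30 mm (distance of any of screw_tray, driver, dish, bottle, objective, slide_box from where it was at the start of the episode above 0.03 m).
It also fails if it takes over 64 s, if anything falls off the work surface, if the arm or the gripper's body presses on something with over 40 N, if the wrist force passes 120 N, or if a joint passes its speed limit or range.

## Robot

A 7-joint arm with a two-finger parallel gripper is mounted at the origin on the work surface. World frame = base frame: x ahead of the robot, y to its left, z up, the work surface at z = 0. Lengths are in m, angles in rad, forces in N, time in s.
With the tool pointing down it reaches from about 0.425 to 0.925 m from the base axis. Payload 6.8 kg.
Tool frame: the origin (TCP) lies between the finger pads; the fingertips stand 14 mm ahead of it and the grasp point (between the pads) lies 5 mm behind it; z points along the fingers, y is the line along which they close (so a half turn about z gives the same grasp; the last joint's range is limited). The gripper opens to 85 mm and grips with 20 to 120 N. Pads are 22 mm wide; open, the fingers measure 114 mm over their backs; the gripper's body (76 mm by 85 mm) begins 54 mm behind the grasp point. The pads swing forward as they close: fully open they stand 13 mm farther back than shut.
Start: joints at [1.15, 0.477, 0.022, 1.555, -0.011, 1.109, -0.083], TCP at [0.208, -0.642, 0.245] pointing down, gripper open.
Joint ranges: [-2.96, 2.96], [-0.34, 2.1], [-1.41, 1.46], [0.24, 2.44], [-1.37, 4.51], [0.17, 1.92], [-2.96, 2.96]. Speed limits (rad/s): [2.39, 2.39, 3.14, 3.14, 3.14, 3.14, 3.14].

## Interface

Orientations are given as a rotation vector (axis times angle).
In Python, from bench import r, eyes, ticket gives the robot as it stands. The module is installed in compiled form; this text tells all that it offers.
- The arm moves only by the tool arm_command, never from a script. Its argument "plan" is text: rows parted by semicolons, each of 4 numbers parted by spaces: the shift along the tool's x, y, z in m, then the turn about the tool's z in degrees. In form: tx ty tz yaw; .... A call has 1 to 20 rows; each row shifts and turns the commanded pose from where the row before left it, along the tool's axes as they then stand; what a row does not reach is not made up. A row lasts 1/8 s, in which the tool goes at most 62.5 mm and 10.7 degrees, less where a joint would pass 70% of its speed; a pose out of reach is approached as far as the arm can. A call is refused whole if a number of a shift passes 0.0625 or a number of a turn 10.7, either way. A call with a gripper value outside its range is refused whole. "hand" is the closure, from -1 (fully open) to 1 (shut), set as the call begins (left out, the last holds). The fingers move at their own pace and stop on an object; "grip_force" is the grip in N (left out, the last holds). Time passes only in rows, so rows that do not move let the fingers close. It gives the time, the measured TCP pose, the force, the opening and the grip force at its end, in the units of the state.
- r.get_obs(): the state, without advancing time (a new reading comes with each control period).
- eyes.grab_frame(name): name is "scene" or "top" or "wrist"; returns (picture, depth): 400x640x3 uint8, red, green, blue; 400x640 float32, m along the optical axis (not along the pixel's ray), 0 where there is no reading.
- eyes.calibration(name): a dict with "fov_y" (degrees; the focal length in pixels is half the picture's height over the tangent of half this angle, whatever the lens; pixels are square), "cx", "cy" (the principal point, pixels), "origin" and "attitude" of the camera in the world; the wrist camera has in their place "tool_from_camera" (4x4, takes a point from camera to tool coordinates, whose origin is the TCP and whose axes are the flange's). Camera axes: x right, y up, looking along -z (the intrinsics and any distortion apply to the point x, -y, -z); pixel columns grow to the right and rows downward; lengths in m; the calibration is good to about 2 mm. A picture is of the moment at which its call begins: read the wrist's pose just before it. calibration takes no time and is no camera call.
- ticket.hand_in(): hands the job in; it is judged then, once.
The state is a dict: "clock": time; "joints": joint angles; "qvel": joint speeds; "tau": joint torques, N m; "tcp_pos": TCP position; "orientation": TCP orientation; "contact_force": force on the tool from outside, world axes, zero at the start; "moment": the same for the moment, N m; "grip_width": finger opening in m; "gripper_force": force on a finger pad.
Only numpy, scipy, OpenCV 4.12 (cv2) and the standard library are available. Lean on these libraries where they do the work, as an engineer would, in place of code of your own. Each camera call takes 0.05 s, during which the arm holds its last target. There are 200 camera calls.

## Working session

There is one attempt and no reset: what is moved stays moved. The work goes in short steps, Python scripts to look and compute and a tool call to move; the robot and the scene stay as the last step left them, time stands still between calls to the robot, and variables do not carry over. Pictures are saved under pics/ and viewed, at most 10 in all, crops included, and the job is handed in when it is done.

Besides the shell and the picture viewer there is one more tool, called after ">>>" by a JSON object that holds its "api" and its "payload", one argument or row to a line. arm_command: Moves the arm, as the interface text tells. Its arguments: {"type":"object","properties":{"plan":{"type":"string"},"hand":{"type":"number"},"grip_force":{"type":"number"}},"required":["plan"]}

```bash
mkdir -p pics; cat > h.py <<'E'
import numpy as np, cv2
from scipy.spatial.transform import Rotation as R
from bench import r, eyes, ticket
def grab(n,save=None):
    o=r.get_obs(); im,d=eyes.grab_frame(n)
    if save: cv2.imwrite('pics/%s.png'%save,im[:,:,::-1]); np.savez('pics/%s.npz'%save,im=im,d=d,p=o['tcp_pos'],o=o['orientation'])
    return o,im,d
def cam(n,p=None,o=None):
    c=eyes.calibration(n); f=200/np.tan(np.radians(c['fov_y'])/2)
    if n=='wrist':
        T=np.eye(4);T[:3,:3]=R.from_rotvec(o).as_matrix();T[:3,3]=p
        T=T@np.array(c['tool_from_camera']); Rm,t=T[:3,:3],T[:3,3]
    else:
        a=np.array(c['attitude']); t=np.array(c['origin'])
        Rm=a if a.shape==(3,3) else (R.from_rotvec(a).as_matrix() if a.size==3 else R.from_quat(a).as_matrix())
    return c,f,Rm,t
def ray(n,u,v,p=None,o=None):
    c,f,Rm,t=cam(n,p,o)
    return Rm@np.array([(u-c['cx'])/f,-(v-c['cy'])/f,-1.0]),t
def atz(n,u,v,z,p=None,o=None):
    d,t=ray(n,u,v,p,o); return t+d*(z-t[2])/d[2]
def atd(n,u,v,dep,p=None,o=None):
    d,t=ray(n,u,v,p,o); return t+d*dep
E
python3 - <<'E'
from h import *
for n in('top','scene'): grab(n,n+'0')
for n in('top','scene','wrist'): print(n,eyes.calibration(n))
o=r.get_obs();print(o)
E
```

```text
top {'fov_y': 44.17448926001919, 'cx': 320.05289809223194, 'cy': 196.829194946569, 'origin': array([ 0.38828047, -0.03655271,  1.45122078]), 'attitude': array([ 0.07171189, -0.0802314 , -1.55144759])}
scene {'fov_y': 44.672860436253956, 'cx': 320.9819578268435, 'cy': 198.08510079539968, 'origin': array([1.20639624, 0.54679608, 0.76553694]), 'attitude': array([0.47701043, 1.04733039, 2.1364191 ])}
wrist {'fov_y': 68.36370797990351, 'cx': 325.128132648315, 'cy': 196.777951549607, 'tool_from_camera': array([[ 7.58893862e-04,  9.63209385e-01,  2.68751010e-01,
         6.75952381e-02],
       [ 9.99999578e-01, -5.91781430e-04, -7.02821973e-04,
         5.30738865e-04],
       [-5.17922862e-04,  2.68751430e-01, -9.63209427e-01,
        -1.28436658e-01],
       [ 0.00000000e+00,  0.00000000e+00,  0.00000000e+00,
         1.00000000e+00]])}
{'clock': 0.1, 'joints': array([ 1.14992231,  0.47772971,  0.02237775,  1.55632433, -0.01148293,
        1.10930028, -0.08309452]), 'qvel': array([ 2.13495860e-05, -1.00478596e-03,  2.80624222e-04,  1.34644044e-03,
        1.40087350e-03,  1.19984993e-03, -7.12117033e-04]), 'tau': array([ 4.52857377e-03, -5.97758460e+01,  1.61365494e+00, -2.81952274e+01,
        1.28700395e-02,  4.98922658e-03,  3.33005653e-05]), 'tcp_pos': array([ 0.20751131, -0.64178954,  0.2444273 ]), 'orientation': array([-3.10168983e+00, -4.89061013e-01,  6.30340935e-04]), 'contact_force': array([ 0.41193028, -0.53566682,  0.31910746]), 'moment': array([-0.00681856,  0.01750062,  0.01836275]), 'gripper_force': 0.0, 'grip_width': 0.08570494178224085}
```

View pics/top0.png

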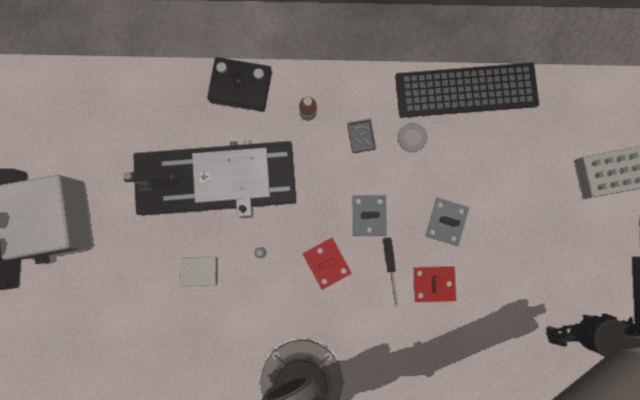

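View pics/scene0.png

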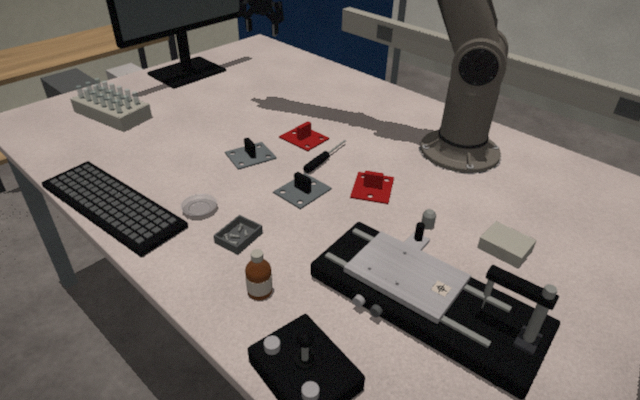

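The top view shows grey plates at (370,215) and (448,221), red decoys at (326,263) and (435,284), the carriage at (231,175) with its post at (243,206), the mark at (205,176) and the needle arm at about (150,180). I'll check the two grey plates and the stage in one enlarged crop.

```bash
python3 - <<'E'
from h import *
im=np.load('pics/top0.npz')['im'][:,:,::-1]
a=cv2.resize(im[185:255,340:480],None,fx=5.6,fy=5.6,interpolation=cv2.INTER_CUBIC)
b=cv2.resize(im[140:220,180:300],(588,392),interpolation=cv2.INTER_CUBIC)
c=np.zeros((592,784,3),np.uint8); a=cv2.resize(a,(560,280)); b=cv2.resize(im[138:220,120:300],None,fx=3.6,fy=3.6,interpolation=cv2.INTER_CUBIC)
c[:280,:560]=a; c[290:290+b.shape[0],:b.shape[1]]=b
cv2.imwrite('pics/crop1.png',c[:590])
E
```

```text
(no output)
```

View pics/crop1.png

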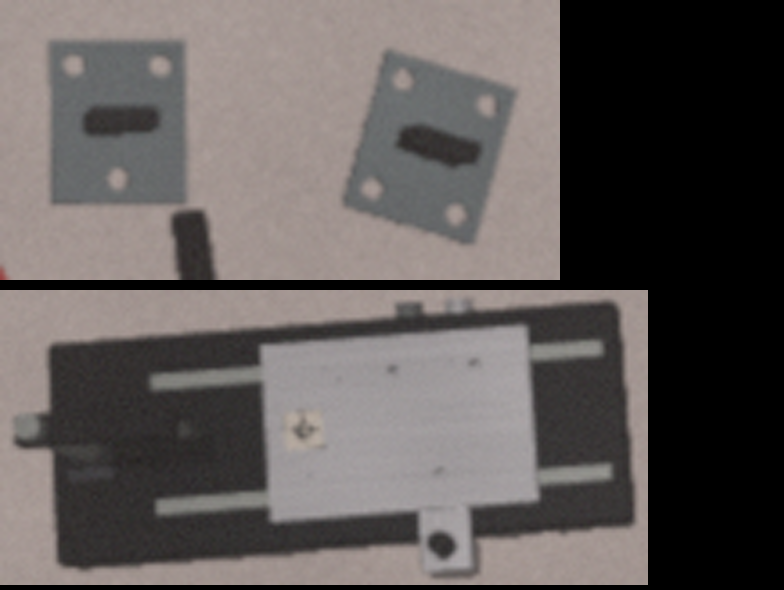

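The plate with three holes is the left one, at full-picture pixel (370,215). The right one, at (448,221), has four holes, so it is the spare. The stage crop shows the post top at (242.5,208.8), the threads at (241.7,188), (228.9,160.2) and (251.9,158.3), and the mark at (204.4,176.9).

```bash
python3 - <<'E'
from h import *
T=lambda u,v,z:atz('top',u,v,z)[:2].round(4)
P={k:T(*a) for k,a in dict(post=(242.5,208.8,.106),t0=(241.7,188,.066),t1=(228.9,160.2,.066),t2=(251.9,158.3,.066),mark=(204.4,176.9,.066),pillar=(127.7,176.7,.186),h0=(369.25,229.75,.005),h1=(358.25,201.25,.005),h2=(380,201.5,.005)).items()}
for k,v in P.items(): print(k,v)
def fit(m,w):
    m=np.array(m)/1e3;w=np.array(w);A=m-m.mean(0);B=w-w.mean(0)
    a=np.arctan2((A[:,0]*B[:,1]-A[:,1]*B[:,0]).sum(),(A*B).sum());c,s=np.cos(a),np.sin(a);Q=np.array([[c,-s],[s,c]])
    t=w.mean(0)-Q@m.mean(0);print('yaw',np.degrees(a),'org',t,'res mm',((w-m@Q.T-t)*1e3).round(1).tolist());return Q,t
Q,t=fit([(0,0),(84,32),(84,-32),(42,105),(-58,0)],[P[k] for k in('t0','t1','t2','mark','post')])
n=P['pillar']+Q@[0,-.09];print('needle~',n,'slide',Q.T@(n-P['mark']),'post fit',t+Q@[-.058,0])
fit([(-42,0),(42,32),(42,-32)],[P[k] for k in('h0','h1','h2')])
o=r.get_obs();print(R.from_rotvec(o['orientation']).as_matrix().round(3))
d=np.load('pics/top0.npz')['d'];print(d[170:184:2,120:190:4].round(3))
E
```

```text
post [0.4825 0.1686]
t0 [0.5441 0.1789]
t1 [0.6229 0.2179]
t2 [0.6296 0.1528]
mark [0.5738 0.2855]
pillar [0.5545 0.4554]
h0 [ 0.4347 -0.1891]
h1 [ 0.518 -0.156]
h2 [ 0.5184 -0.2201]
yaw 6.058287597795052 org [0.54256613 0.17664886] res mm [[1.5, 2.3], [0.2, 0.6], [0.1, -0.9], [0.6, 0.0], [-2.4, -1.9]]
needle~ [0.56399861 0.36590265] slide [-0.00126094  0.08098804] post fit [0.48489005 0.17052754]
yaw 0.6097964853738427 org [ 0.47636746 -0.188549  ] res mm [[0.3, -0.1], [-0.0, 0.1], [-0.3, 0.0]]
[[ 0.951  0.308 -0.001]
 [ 0.308 -0.951  0.002]
 [-0.    -0.002 -1.   ]]
[[1.462 1.461 1.46  1.463 1.411 1.413 1.409 1.414 1.296 1.287 1.288 1.292
  1.293 1.418 1.413 1.421 1.417 1.414]
 [1.468 1.462 1.278 1.29  1.291 1.291 1.294 1.29  1.293 1.292 1.295 1.292
  1.293 1.41  1.409 1.415 1.415 1.418]
 [1.459 1.272 1.274 1.284 1.29  1.288 1.295 1.285 1.29  1.29  1.291 1.288
  1.289 1.416 1.415 1.416 1.418 1.421]
 [1.457 1.27  1.274 1.285 1.295 1.29  1.294 1.29  1.288 1.292 1.29  1.287
  1.29  1.34  1.419 1.414 1.413 1.418]
 [1.462 1.466 1.272 1.284 1.289 1.289 1.289 1.29  1.29  1.289 1.288 1.295
  1.301 1.348 1.414 1.412 1.405 1.42 ]
 [1.454 1.464 1.291 1.288 1.291 1.298 1.3   1.403 1.411 1.417 1.407 1.411
  1.42  1.41  1.414 1.412 1.418 1.413]
 [1.464 1.46  1.458 1.451 1.342 1.35  1.376 1.401 1.412 1.412 1.411 1.41
  1.413 1.409 1.418 1.417 1.413 1.41 ]]
```

>>> {"api": "arm_command", "payload": {
  "plan": ".044 -.031 0 0;.044 -.031 0 0;.044 -.031 0 0;.044 -.031 0 0;.044 -.031 0 0;.044 -.031 0 0;.044 -.031 0 0;.044 -.031 0 0;.044 -.031 0 0;0 0 0 6;0 0 0 6;.004 -.05 0 0;.004 -.05 0 0;.004 -.05 0 0;.004 -.05 0 0;.004 -.05 0 0;.004 -.05 0 0;.004 -.05 0 0;.004 -.05 0 0;0 0 0 0",
  "hand": -1
}}

```text
clock: 2.6
tcp_pos: [0.4883, 0.1508, 0.2453]
orientation: [-3.135, -0.174, 0.0]
contact_force: [0.8, -0.7, 0.6]
grip_width: 0.085
gripper_force: 0.0
```

```bash
python3 - <<'E'
from h import *
o,im,d=grab('wrist','w1')
print(o['tcp_pos'],np.degrees(R.from_rotvec(o['orientation']).as_euler('xyz')))
E
```

```text
[0.48827823 0.15084141 0.24526466] [-1.79886408e+02  5.23343929e-03  6.34837760e+00]
```

View pics/w1.png

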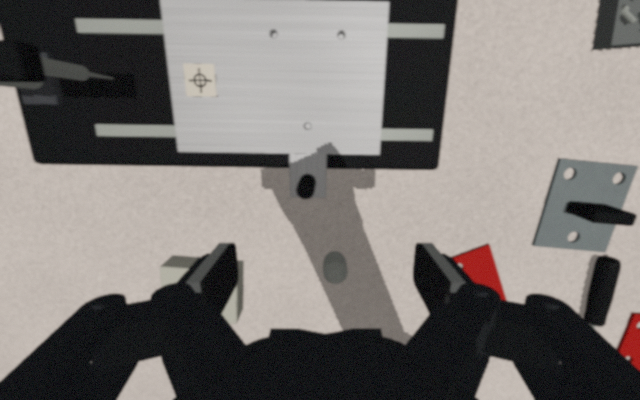

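The wrist view shows the needle tip at (112,77), the mark at (200,79), the threads at (307,126), (273,34) and (341,33), and the post top at about (306,189).

```bash
python3 - <<'E'
from h import *
Z=np.load('pics/w1.npz');g=cv2.cvtColor(Z['im'],cv2.COLOR_RGB2GRAY)
T=lambda u,v,z:atz('wrist',u,v,z,Z['p'],Z['o'])[:2]
W={k:T(*a) for k,a in dict(post=(306,188,.106),t0=(307,126,.066),t1=(273,34,.066),t2=(341,33.5,.066),mark=(200,79.5,.066),needle=(112,77,.071)).items()}
for k in W: print(k,W[k].round(4))
def fit(m,w):
    m=np.array(m)/1e3;w=np.array(w);A=m-m.mean(0);B=w-w.mean(0)
    a=np.arctan2((A[:,0]*B[:,1]-A[:,1]*B[:,0]).sum(),(A*B).sum());c,s=np.cos(a),np.sin(a);Q=np.array([[c,-s],[s,c]])
    t=w.mean(0)-Q@m.mean(0);print('yaw',np.degrees(a),'org',t,'res mm',((w-m@Q.T-t)*1e3).round(1).tolist());return Q,t
Q,t=fit([(0,0),(84,32),(84,-32),(42,105)],[W[k] for k in('t0','t1','t2','mark')])
print('post',t+Q@[-.058,0],'slide',Q.T@(W['needle']-W['mark']))
E
```

```text
post [0.4879 0.1683]
t0 [0.5425 0.175 ]
t1 [0.6227 0.2147]
t2 [0.6302 0.1513]
mark [0.5749 0.283 ]
needle [0.5674 0.3649]
yaw 5.57564402342464 org [0.54287801 0.17477586] res mm [[-0.4, 0.2], [-0.7, -0.1], [0.6, 0.2], [0.4, -0.3]]
post [0.48515242 0.16914059] slide [0.00054303 0.08221116]
```

>>> {"api": "arm_command", "payload": {
  "plan": "-.001 -.009 0 .7;0 -.009 0 0;0 0 .04 0;0 0 .04 0;0 0 .04 0;0 0 .025 0;0 0 .012 0;0 0 0 0"
}}

```text
clock: 3.65
tcp_pos: [0.4864, 0.1639, 0.0881]
orientation: [3.138, 0.142, -0.001]
contact_force: [-0.3, 0.2, 0.6]
grip_width: 0.0855
gripper_force: 0.0
```

>>> {"api": "arm_command", "payload": {
  "plan": "0 0 0 0;0 0 0 0;0 0 0 0;0 0 0 0;0 0 0 0;0 0 0 0",
  "hand": 1,
  "grip_force": 40
}}

```text
clock: 4.4
tcp_pos: [0.487, 0.165, 0.0891]
orientation: [-3.137, -0.144, -0.002]
contact_force: [-1.6, 1.0, 5.6]
grip_width: 0.0169
gripper_force: 38.9
```

>>> {"api": "arm_command", "payload": {
  "plan": "0 -.006 0 0;0 -.008 0 0;0 -.008 0 0;0 -.008 0 0;0 -.008 0 0;0 -.008 0 0;0 -.008 0 0;0 -.008 0 0;0 -.008 0 0;0 -.008 0 0;0 0 0 0;0 0 0 0"
}}

```text
clock: 5.9
tcp_pos: [0.4794, 0.2427, 0.0892]
orientation: [-3.137, -0.144, -0.001]
contact_force: [-2.1, 0.6, 6.4]
grip_width: 0.0168
gripper_force: 39.4
```

```bash
python3 - <<'E'
from h import *
o,im,d=grab('wrist','w2')
print(o['tcp_pos'],np.degrees(R.from_rotvec(o['orientation']).as_euler('xyz')),o['contact_force'])
c=im[:,:,::-1]
cv2.imwrite('pics/w2c.png',cv2.resize(c[0:200,60:360],None,fx=2.6,fy=2.6,interpolation=cv2.INTER_CUBIC))
E
```

```text
[0.4794222  0.24269403 0.08915262] [-1.79947245e+02 -5.08903255e-02  5.26546077e+00] [-2.12402631  0.64428184  6.35120589]
```

View pics/w2c.png

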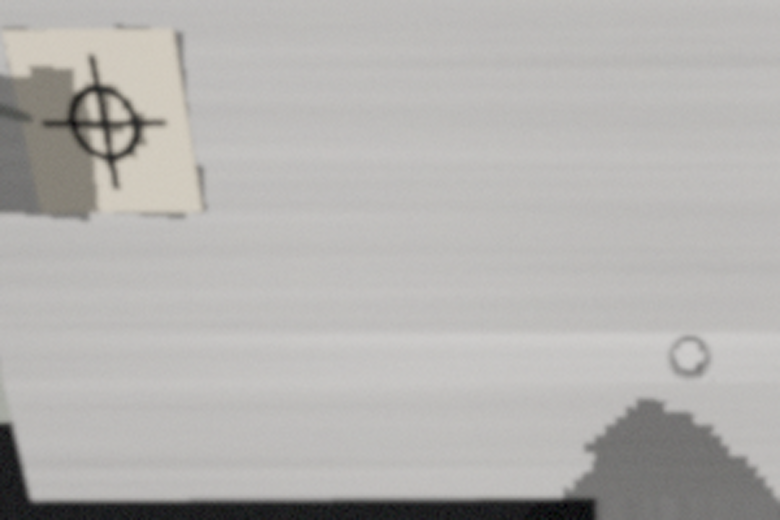

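The mark is at (100.4,47.3) and the needle tip at about (72.3,45.8).

```bash
python3 - <<'E'
from h import *
Z=np.load('pics/w2.npz')
T=lambda u,v,z:atz('wrist',u,v,z,Z['p'],Z['o'])[:2]
m=T(100.4,47.3,.066);n=T(72.3,45.8,.071);t0=T(60+689/2.6,356/2.6,.066);print(m,n,t0)
a=np.radians(5.5);Q=np.array([[np.cos(a),-np.sin(a)],[np.sin(a),np.cos(a)]]);print((Q.T@(n-m)*1e3), Q.T@(m-t0)*1e3)
E
```

```text
[0.56745077 0.35590408] [0.56621994 0.36494562] [0.53611939 0.24733494]
[-0.35857409  9.11789409] [ 41.59303148 105.06632906]
```

>>> {"api": "arm_command", "payload": {
  "plan": "0 -.003 0 0;0 -.003 0 0;0 -.003 0 0;0 0 0 0;0 0 0 0;0 0 0 0"
}}

```text
clock: 6.7
tcp_pos: [0.4787, 0.2507, 0.0891]
orientation: [3.138, 0.143, 0.001]
contact_force: [-2.4, -1.4, 7.7]
grip_width: 0.0162
gripper_force: 39.6
```

```bash
python3 - <<'E'
from h import *
o,im,d=grab('wrist','w3')
print(o['tcp_pos'],o['contact_force'])
c=im[:,:,::-1]
cv2.imwrite('pics/w3c.png',cv2.resize(c[10:90,30:150],None,fx=5,fy=5,interpolation=cv2.INTER_CUBIC))
E
```

```text
[0.4786763  0.25065017 0.08912057] [-2.40720541 -1.44459268  7.70154966]
```

View pics/w3c.png

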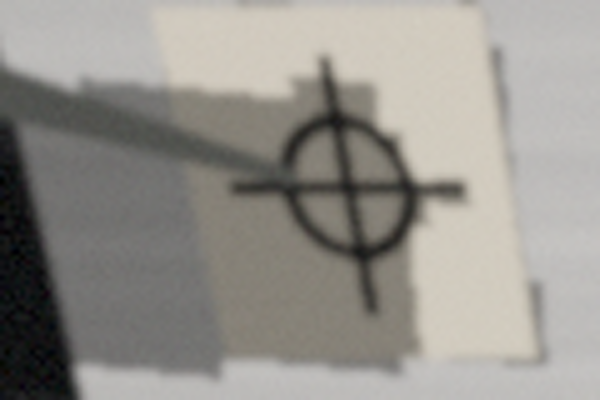

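The mark is at about (100,47.4) and the needle tip at about (89,46). The tip is 5 mm above the surface, so parallax shifts it in this view.

```bash
python3 - <<'E'
from h import *
Z=np.load('pics/w3.npz')
T=lambda u,v,z:atz('wrist',u,v,z,Z['p'],Z['o'])[:2]
a=np.radians(5.5);Q=np.array([[np.cos(a),-np.sin(a)],[np.sin(a),np.cos(a)]])
m=T(100,47.4,.066)
for u in(86,88,90): n=T(u,45.8,.071);print(n,(Q.T@(n-m)*1e3).round(1))
E
```

```text
[0.56610207 0.36648497] [-0.3  2.7]
[0.56618514 0.36558598] [-0.3  1.8]
[0.56626821 0.36468697] [-0.3  0.9]
```

>>> {"api": "arm_command", "payload": {
  "plan": "0 -.0015 0 0;0 0 0 0;0 0 0 0;0 0 0 0;0 0 0 0"
}}

```text
clock: 7.38
tcp_pos: [0.4785, 0.2519, 0.0892]
orientation: [3.138, 0.143, 0.001]
contact_force: [-2.7, -1.1, 8.0]
grip_width: 0.0171
gripper_force: 39.7
```

>>> {"api": "arm_command", "payload": {
  "plan": "0 0 0 0;0 0 0 0;0 0 0 0;0 0 0 0;0 0 -.04 0;0 0 -.06 0;0 0 -.06 0;0 .05 0 0;0 0 0 0;0 0 0 0",
  "hand": -1
}}

```text
clock: 8.62
tcp_pos: [0.4828, 0.2024, 0.2481]
orientation: [-3.138, -0.142, 0.001]
contact_force: [-1.0, 0.8, -0.2]
grip_width: 0.085
gripper_force: 0.0
```

```bash
python3 - <<'E'
from h import *
o,im,d=grab('wrist','w4')
print(o['tcp_pos'],o['contact_force'],np.degrees(R.from_rotvec(o['orientation']).as_euler('xyz')))
c=im[:,:,::-1]
a=cv2.resize(c[0:230,150:450],None,fx=2.6,fy=2.6,interpolation=cv2.INTER_CUBIC)
cv2.imwrite('pics/w4c.png',a)
E
```

```text
[0.48276316 0.20235488 0.24811283] [-0.99225742  0.80760296 -0.15798991] [-1.79996890e+02  1.89222605e-02  5.19302411e+00]
```

View pics/w4c.png

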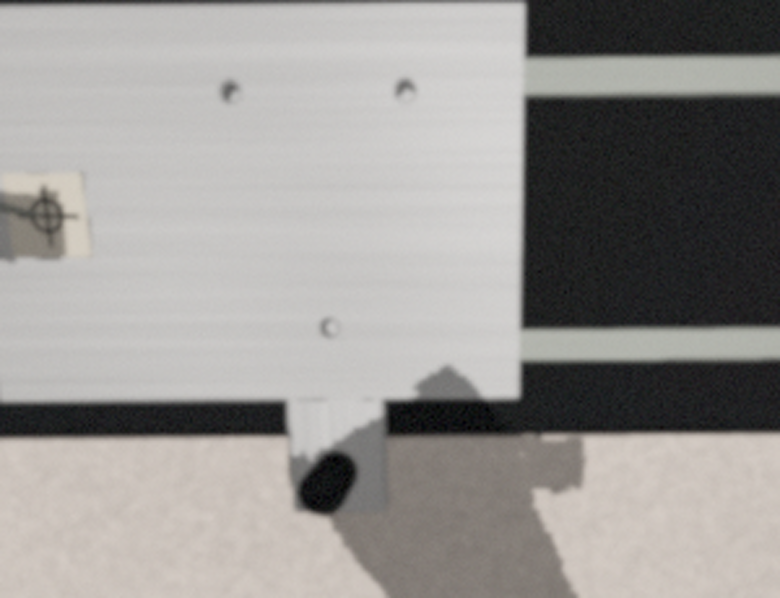

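The threads are at (276.9,125.8), (238.5,35) and (305.4,34.6), the mark at (168.1,82.7) and the needle tip at about (162.5,81.2).

```bash
cat >> h.py <<'E'
def fit(m,w):
    m=np.array(m)/1e3;w=np.array(w);A=m-m.mean(0);B=w-w.mean(0)
    a=np.arctan2((A[:,0]*B[:,1]-A[:,1]*B[:,0]).sum(),(A*B).sum());c,s=np.cos(a),np.sin(a);Q=np.array([[c,-s],[s,c]])
    t=w.mean(0)-Q@m.mean(0);print('yaw',np.degrees(a),'org',t,'res mm',((w-m@Q.T-t)*1e3).round(1).tolist());return Q,t
E
python3 - <<'E'
from h import *
Z=np.load('pics/w4.npz')
T=lambda u,v,z:atz('wrist',u,v,z,Z['p'],Z['o'])[:2]
W=[T(*k,.066) for k in((276.9,125.8),(238.5,35),(305.4,34.6),(168.1,82.7))]
Q,t=fit([(0,0),(84,32),(84,-32),(42,105)],W)
n=T(162.5,81.2,.071);print('needle-mark',Q.T@(n-W[3])*1e3,n,'grip target',t+Q@[.042,0])
E
```

```text
yaw 5.6699253006939045 org [0.53476184 0.256215  ] res mm [[-0.0, -0.3], [0.0, -0.1], [-0.1, 0.4], [0.1, 0.1]]
needle-mark [0.89626093 2.73680873] [0.56695056 0.36771487] grip target [0.57655636 0.26036449]
```

```bash
python3 - <<'E'
from h import *
g=cv2.cvtColor(np.load('pics/w4.npz')['im'],cv2.COLOR_RGB2GRAY)
print('     ',*range(152,180));
for v in range(76,90): print(v,*['%3d'%x for x in g[v,152:180]])
E
```

```text
152 153 154 155 156 157 158 159 160 161 162 163 164 165 166 167 168 169 170 171 172 173 174 175 176 177 178 179
76 125 129 132 132 131 131 134 129 132 132 131 128 118  98  78  71  92 105 118 141 172 195 202 204 205 204 204 206
77 118 124 126 126 131 127 131 131 129 126 119 108  94  87  75  68  76  88  99 125 157 184 198 202 204 205 204 206
78 103 111 113 118 123 126 125 128 128 121 107  92  88 101  95  80  90  96  99 105 132 162 185 200 204 205 207 205
79  92  95 100 103 108 113 116 122 119 112  94  89 104 113 106  95 101 110 113 103 108 139 174 196 203 204 205 205
80  86  89  86  87  93  96  98 106 108  97  86  96 111 120 111  94 100 116 119 109  98 123 168 194 202 203 203 204
81  95  96  95  93  89  86  87  89  87  85  85  94 107 113 105  93  93 110 117 106  96 108 152 182 190 192 193 196
82 110 110 115 109  99  86  78  79  80  79  78  84  96  95  93  80  78  92 100  99  84  90 123 149 160 163 166 174
83 118 123 123 123 115 102  95  92  90  84  76  83  98  99  90  82  76  88  96  96  87  84 112 137 146 151 151 164
84 118 123 130 126 126 118 115 112 111 101  85  90 103 111 108  98  87  99 110 111 100  99 134 166 178 179 179 179
85 118 123 127 131 131 130 127 125 124 113  99  92 104 118 118 104  95 103 119 116 103 110 153 185 195 199 197 197
86 118 121 125 130 131 130 129 131 128 122 110  97  95 109 115 104  95 104 116 110  97 112 160 190 202 205 204 203
87 121 125 128 128 131 130 132 130 130 128 122 107  96  96 100  97  86  93  98  93  93 121 160 189 200 204 204 204
88 120 123 128 128 128 132 128 130 131 127 128 118 107  98  94  85  70  77  89  94 106 134 165 190 202 204 204 205
89 120 124 126 130 130 130 129 130 129 130 130 129 123 115 105  95  77  77  92 109 121 136 162 187 200 205 205 204
```

>>> {"api": "arm_command", "payload": {
  "plan": "-.005 .049 0 0;-.005 .049 0 0;-.005 .049 0 0;-.005 .049 0 0;-.005 .049 0 0;-.005 .049 0 0;-.005 .049 0 0;-.006 .046 0 0;0 0 0 -10.6;0 0 0 -10.6;0 0 0 -10.6;0 0 0 -10.6;0 0 0 -10.6;0 0 0 -10.6;0 0 0 -10.6;0 0 0 -10.6;0 0 .03 -.6;0 0 0.03 0;0 0 0 0;0 0 0 0"
}}

```text
clock: 11.18
tcp_pos: [0.4784, -0.1882, 0.189]
orientation: [2.208, 2.234, 0.001]
contact_force: [0.7, -0.4, 0.4]
grip_width: 0.0853
gripper_force: 0.0
```

```bash
python3 - <<'E'
from h import *
o,im,d=grab('wrist','w5')
print(o['tcp_pos'],o['joints'],np.degrees(R.from_rotvec(o['orientation']).as_euler('xyz')))
E
```

```text
[ 0.47840776 -0.18822561  0.18899176] [ 0.53638514  0.30129714 -0.33546913  1.97551449  0.1262732   0.88387652
  0.14664916] [ 1.79956888e+02 -9.02093259e-03  9.06833004e+01]
```

View pics/w5.png

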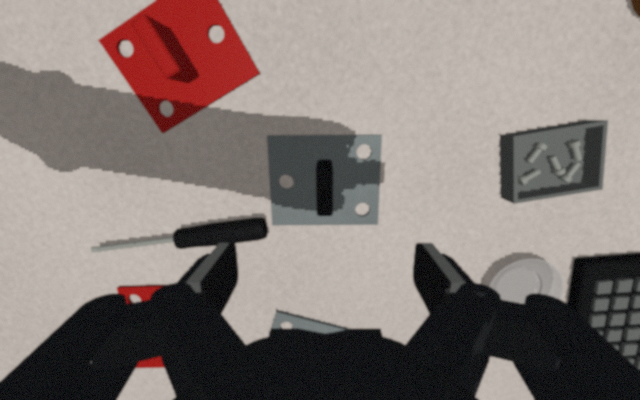

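The three-hole plate is directly ahead, with holes at (286,181.5), (363,151) and (362,209) and the block at (324,187).

```bash
python3 - <<'E'
from h import *
Z=np.load('pics/w5.npz')
W=[atz('wrist',*k,.005,Z['p'],Z['o'])[:2] for k in((286.3,181.5),(363,151.2),(362,209))]
Q,t=fit([(-42,0),(42,32),(42,-32)],W)
E
```

```text
yaw 1.3635932775954018 org [ 0.47729865 -0.19054231] res mm [[0.9, 0.2], [-0.6, -0.0], [-0.2, -0.1]]
```

>>> {"api": "arm_command", "payload": {
  "plan": "-.0015 -.0014 .04 -.3;0 0 .04 0;0 0 .04 0;0 0 .025 0;0 0 .015 0;0 0 0 0"
}}

```text
clock: 11.98
tcp_pos: [0.4765, -0.1903, 0.0284]
orientation: [-2.203, -2.239, 0.0]
contact_force: [-0.1, 0.2, 0.3]
grip_width: 0.0857
gripper_force: 0.0
```

>>> {"api": "arm_command", "payload": {
  "plan": "0 0 0 0;0 0 0 0;0 0 0 0;0 0 0 0;0 0 0 0;0 0 0 0",
  "hand": 1,
  "grip_force": 60
}}

```text
clock: 12.72
tcp_pos: [0.4767, -0.1904, 0.0289]
orientation: [2.203, 2.238, 0.001]
contact_force: [-0.8, 0.2, 5.3]
grip_width: 0.0153
gripper_force: 59.8
```

>>> {"api": "arm_command", "payload": {
  "plan": "0 0 -.025 0;0 0 -.05 0;0 0 -.05 0;0 0 -.05 0;.03 .0107 0 0;.045 .0107 0 0;.045 .0107 0 0;.045 .0107 0 0;.045 .0107 0 0;.045 .0107 0 0;.045 .0107 0 0;.045 .0107 0 0;.045 .0107 0 0;.03 .0107 0 0;.02 0 0 -2.4;.009 0 0 -2.4;0 0 0 0;0 0 0 0"
}}

```text
clock: 14.98
tcp_pos: [0.5758, 0.2586, 0.2032]
orientation: [2.11, 2.327, -0.002]
contact_force: [0.2, -1.1, -2.7]
grip_width: 0.0157
gripper_force: 59.1
```

```bash
python3 - <<'E'
from h import *
o,im,d=grab('wrist','w6')
print(o['tcp_pos'],o['grip_width'],np.degrees(R.from_rotvec(o['orientation']).as_euler('xyz')))
E
```

```text
[0.5757727  0.25856457 0.20319741] 0.01568546708956456 [-1.79987991e+02  7.01578664e-02  9.56030275e+01]
```

View pics/w6.png

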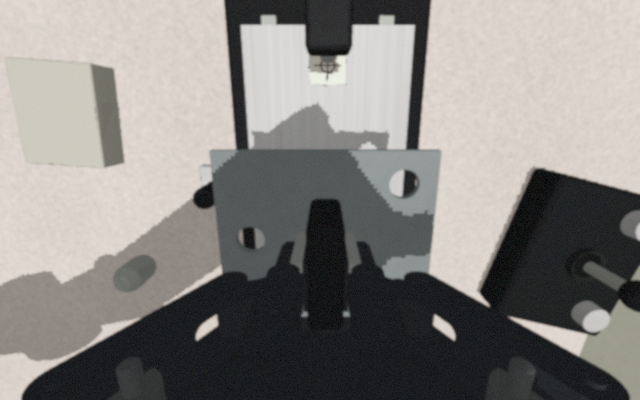

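In the held view, hole 1 is at about (404,183), hole 0 at about (252,237) and the mark at (327,67).

```bash
python3 - <<'E'
from h import *
Z=np.load('pics/w6.npz');p=Z['p']
W=[atz('wrist',*k,p[2]-.0239,p,Z['o'])[:2] for k in((252,237),(404,183.5))]
Q,t=fit([(-42,0),(42,32)],W)
print('plate-tcp',t-p[:2],'mark',atz('wrist',327,67,.066,p,Z['o']))
d=Z['d'];print([float(d[v,u].round(4)) for u,v in((230,165),(420,165),(230,260),(425,260))])
for u,v in((230,165),(420,165),(225,250),(425,250)): print(atd('wrist',u,v,np.median(d[v-2:v+3,u-2:u+3]),p,Z['o']).round(4))
E
```

```text
yaw 5.1504989195372275 org [0.57592736 0.25929614] res mm [[0.8, 0.4], [-0.8, -0.4]]
plate-tcp [0.00015465 0.00073157] mark [0.56667502 0.36354306 0.066     ]
[0.15469999611377716, 0.15369999408721924, 0.16859999299049377, 0.16940000653266907]
[0.5219 0.2952 0.1785]
[0.6208 0.3051 0.179 ]
[0.5199 0.2464 0.1793]
[0.6326 0.2575 0.1791]
```

>>> {"api": "arm_command", "payload": {
  "plan": ".0006 .0008 .02 0;0 0 .03 0;0 0 .025 0;0 0 .013 0;0 0 .005 0;0 0 0 0;0 0 0 0;0 0 0 0;0 0 0 0"
}}

```text
clock: 16.15
tcp_pos: [0.5765, 0.2612, 0.1108]
orientation: [2.108, 2.329, 0.001]
contact_force: [-0.1, 0.5, -3.8]
grip_width: 0.0153
gripper_force: 59.1
```

```bash
python3 - <<'E'
from h import *
o,im,d=grab('wrist','w7')
print(o['tcp_pos'],o['contact_force'],np.degrees(R.from_rotvec(o['orientation']).as_euler('xyz')))
_,t,_=grab('top','top7')
c=np.zeros((590,780,3),np.uint8)
a=cv2.resize(im[150:270,190:450],(780,360),interpolation=cv2.INTER_CUBIC); b=cv2.resize(im[20:90,250:400],(480,224),interpolation=cv2.INTER_CUBIC)
c[:360]=a;c[364:588,:480]=b
b=cv2.resize(t[135:215,190:290],(280,224),interpolation=cv2.INTER_CUBIC);c[364:588,490:770]=b
cv2.imwrite('pics/w7c.png',c[:,:,::-1])
E
```

```text
[0.57654316 0.26115701 0.11077219] [-0.14962609  0.50607799 -3.7640853 ] [ 1.79955169e+02 -1.05969659e-02  9.57180588e+01]
```

View pics/w7c.png

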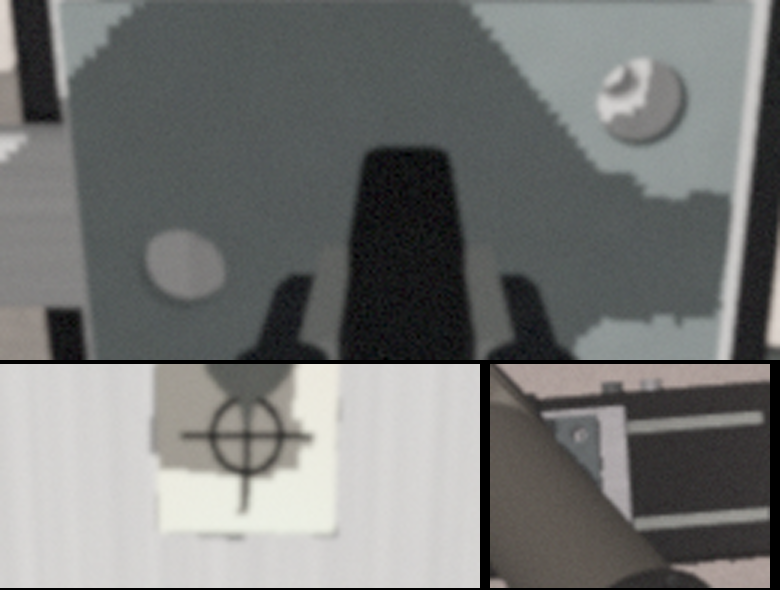

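The wrist view shows thread 1 through hole 1: the thread is at about (398,176.7) and the hole's centre at (404,183.3). The mark is at about (326.9,42.5), with the needle tip just inside the ring's upper part. The top view shows thread 2 roughly centred in hole 2.

```bash
python3 - <<'E'
from h import *
Z=np.load('pics/w7.npz');p,o=Z['p'],Z['o'];T=lambda u,v,z:atz('wrist',u,v,z,p,o)[:2]
zt=p[2]-.0239
h0,h1=T(190+186/3,150+264/3,zt),T(190+641/3,150+100/3,zt);t1=T(190+624/3,150+79/3,.066)
Q,c=fit([(-42,0),(42,32)],[h0,h1]);print('plate c',c)
m=T(250+246/3.2,20+436/3.2,.066)
print('h1-t1 mm',(h1-t1)*1e3,'mark',m)
for v in(400,410,420):print('needle-mark',(T(250+246/3.2,20+v/3.2,.071)-m)*1e3)
# where t0 should appear
print('mark - plate in stage mm', Q.T@(m-c)*1e3,'want 0,105')
g=cv2.cvtColor(Z['im'],cv2.COLOR_RGB2GRAY)
for v in range(226,252,2): print(v,*g[v,236:268:2])
t=cv2.cvtColor(np.load('pics/top7.npz')['im'],cv2.COLOR_RGB2GRAY)
print(t[154:168,215:230])
E
```

```text
yaw 5.694636476411854 org [0.57676589 0.26167006] res mm [[0.7, 0.4], [-0.7, -0.4]]
plate c [0.57676589 0.26167006]
h1-t1 mm [-2.03370731  0.29236237] mark [0.57307564 0.30470268]
needle-mark [-0.74328872  6.99480968]
needle-mark [-0.56453645  5.25098899]
needle-mark [-0.38477244  3.4972982 ]
mark - plate in stage mm [ 0.59793465 43.18641404] want 0,105
226 89 88 90 89 93 101 104 102 96 95 90 88 89 88 85 89
228 89 85 90 107 118 124 125 126 121 115 102 91 89 85 86 86
230 87 90 111 124 128 129 129 132 127 122 116 110 98 90 88 89
232 86 96 124 129 130 130 129 131 128 120 122 119 117 96 87 85
234 85 99 127 128 126 129 130 130 127 121 122 123 122 110 91 89
236 81 101 129 132 130 131 129 129 126 123 123 122 125 120 101 89
238 78 93 126 130 130 131 130 130 127 123 122 122 123 123 108 91
240 79 82 114 126 132 129 128 130 128 126 124 124 122 121 111 93
242 83 74 101 124 129 130 128 129 128 123 122 123 121 122 108 89
244 84 79 78 110 127 130 130 130 128 123 122 123 124 119 100 86
246 88 84 79 82 106 124 130 131 127 125 123 124 114 102 90 89
248 88 86 80 76 80 91 108 113 119 117 111 101 90 89 8
[... 239 characters left out ...]
9 138]
 [101 106 104 101  98  92  93  96 101 104 105 103  97  96 135]
 [101 106 103  96  92  91 102 116 120 108 104 104  99 102 133]
 [105 103 103  95  89 113 131 126 124 116 109 104  95  97 132]
 [104 104 104  94  92 129 144 122 123 125 108 103  98  98 133]
 [107 106 103 102 100 127 146 128 122 117 102 104  97 100 132]
 [ 99 103 104 104 101 120 133 122 115 107 106 106  99 101 132]
 [ 82  94 101 104 104 110 109 109 107 104 103 105  99 100 135]
 [ 66  75  91 103 106 105 104 102 101 104 106 106 105 102 134]
 [ 64  71  74  90 102 102 101 103 102 107 106 106 103 102 132]
 [ 65  64  66  77  93 100 104 103 104 105 108 107 104 101 136]
 [ 68  68  67  64  75  89 102 104 104 104 106 106 106 102 132]]
```

```bash
python3 - <<'E'
from h import *
Z=np.load('pics/w7.npz');p,o=Z['p'],Z['o'];T=lambda u,v,z:atz('wrist',u,v,z,p,o)[:2]
a=np.radians(5.68);Q=np.array([[np.cos(a),-np.sin(a)],[np.sin(a),np.cos(a)]]);c=np.array([.57677,.26167])
m=T(250+246/3.2,20+72/3.2,.066);print(m)
for v in(400,410,420):print('needle-mark',Q.T@(T(250+246/3.2,20+(v-364)/3.2,.071)-m)*1e3)
t1=T(190+624/3,150+79/3,.066)
print('mark-plate',Q.T@(m-c)*1e3,'want 0,105','t1-plate',Q.T@(t1-c)*1e3,'want 42 32')
# hole2 from top: hole rim centroid at plate top, thread bolt at .066
print('h0 pred px for t0: plate-tcp',c-p[:2])
g=cv2.cvtColor(Z['im'],cv2.COLOR_RGB2GRAY)
for v in range(28,48): print(v,*g[v,316:338])
E
```

```text
[0.56689649 0.36498349]
needle-mark [-0.03866231  4.15345767]
needle-mark [-0.03431535  2.71150368]
needle-mark [-0.02994609  1.26215039]
mark-plate [  0.40014684 103.78344152] want 0,105 t1-plate [43.21519154 31.22644638] want 42 32
h0 pred px for t0: plate-tcp [0.00022684 0.00051299]
28 157 150 142 128 110 102 96 92 94 90 93 93 94 93 94 94 95 97 106 120 137 148
29 156 154 150 140 124 104 95 91 92 90 92 97 90 92 93 92 96 110 121 137 150 155
30 156 155 155 144 124 105 88 81 82 91 93 94 94 92 81 83 94 116 135 145 153 155
31 153 154 149 138 112 87 73 74 84 89 92 94 89 88 80 72 74 102 129 146 152 154
32 155 149 137 114 88 77 86 98 99 97 95 91 95 100 102 90 76 86 104 134 146 156
33 149 139 118 86 77 93 114 128 123 108 96 96 103 117 126 123 104 84 84 108 132 148
34 143 119 92 80 100 123 140 144 137 118 103 94 109 127 143 145 131 103 76 83 115 138
35 133 99 79 95 127 143 152 150 145 121 104 99 115 132 147 153 146 127 102 79 100 128
36 122 90 91 119 141 153 155 156 144 129 106 103 119 137 152 154 152 143 126 94 91 118
37 112 91 107 138 150 155 155 154 150 133 111 107 122 145 153 156 154 152
[... 162 characters left out ...]
54 154 155 156 152 138 107 90
40 84 102 130 139 142 142 145 145 139 125 101 98 119 138 143 143 143 143 141 130 106 83
41 67 82 103 114 115 113 116 111 110 99 78 71 92 107 114 114 113 114 113 103 84 66
42 52 66 79 93 92 89 92 88 87 77 64 57 72 84 91 91 93 88 90 83 68 55
43 63 79 101 112 113 114 116 113 113 102 81 73 90 107 117 116 118 116 114 104 81 65
44 80 94 122 137 143 144 143 141 137 120 96 86 113 135 142 142 141 140 138 124 98 79
45 86 97 126 146 152 155 152 153 148 132 104 95 124 146 152 155 153 153 147 132 99 89
46 102 94 116 143 154 156 155 156 150 134 105 98 130 148 155 156 158 155 149 126 97 100
47 120 92 103 129 148 156 157 156 152 134 105 96 127 148 155 156 156 151 140 112 93 114
```

The needle sits about 1 to 1.5 mm from the mark, well inside the ring. The plate is about 1 mm off, so I'll nudge it and hand in.

>>> {"api": "arm_command", "payload": {
  "plan": "-.001 .0008 0 0;0 0 0 0;0 0 0 0;0 0 0 0;0 0 0 0;0 0 0 0;0 0 0 0"
}}

```text
clock: 17.12
tcp_pos: [0.5772, 0.2602, 0.1103]
orientation: [2.108, 2.33, -0.0]
contact_force: [-1.0, 0.3, -3.1]
grip_width: 0.0154
gripper_force: 59.1
```

```bash
python3 - <<'E'
from h import *
o=r.get_obs();print(o['tcp_pos'],o['contact_force'],o['gripper_force'],abs(o['qvel']).max())
print(ticket.hand_in())
E
```

```text
[0.57716106 0.26018085 0.11028706] [-0.9668821   0.33891238 -3.06374212] 59.07323956489563 0.002721932145889469
the job is handed in; nothing more can be done
None
```

I handed the job in at about 17 s with the three-hole plate held level about 15 mm above the carriage, its holes within an estimated 1–2 mm of the threads, and the mark about 1–1.5 mm from the needle tip; hand-in returned no verdict.

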